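# Swap the open drawer of the fastener cabinet

## Robot

A 7-joint arm with a two-finger parallel gripper is mounted at the origin on the work surface. World frame = base frame: x ahead of the robot, y to its left, z up, the work surface at z = 0. Lengths are in m, angles in rad, forces in N, time in s.
With the tool pointing down it reaches from about 0.4 to 0.875 m from the base axis. Payload 19.3 kg.
Tool frame: the origin (TCP) lies at the very end of the fingers, on their centre line; the grasp point (between the pads) lies 19 mm behind it; z points along the fingers, x is the direction in which the jaws open and shut, and the axes are right-handed (so a half turn about z gives the same grasp; the last joint's range is limited). The gripper opens to 85 mm and grips with 20 to 120 N. Pads are 22 mm wide; open, the fingers measure 114 mm over their backs; the gripper's body (76 mm by 85 mm) begins 54 mm behind the grasp point. The pads swing forward as they close: fully open they stand 13 mm farther back than shut.
Start: joints at [1.229, 0.521, -0.036, 1.599, 0.021, 1.021, -0.113], TCP at [0.168, -0.602, 0.231] pointing down, gripper open.
Joint ranges: [-2.91, 2.91], [-0.3, 2.13], [-1.5, 1.42], [0.17, 2.43], [-1.26, 4.41], [0.16, 1.93], [-2.52, 2.52]. Speed limits (rad/s): [1.89, 1.89, 2.39, 2.39, 3.01, 3.01, 3.01].

## Interface

Orientations are given as [roll, pitch, yaw] about the fixed x, y, z axes, in that order (R = Rz(yaw) Ry(pitch) Rx(roll)).
In Python, from workcell import observe, eyes, job_done gives the robot as it stands. The module is installed in compiled form; this text tells all that it offers.
- The arm moves only by the shell command python3 -m pendant 'ROWS' [FORCE]. ROWS is JSON, a list of rows, each an object of numbers: "dx", "dy", "dz": the shift along the tool's x, y, z in mm; "ax", "ay", "az": the turn, a rotation vector about the tool's x, y, z in degrees; "claw": the finger opening in mm, from 0 to 85.4. A call has 1 to 10 rows; each row is the pose to reach, as a shift and turn from the pose commanded when the call began, along the tool's axes at that moment; what a row does not reach only later rows make up. A row lasts 1/12 s, in which the tool goes at most 41.7 mm and 7.16 degrees, less where a joint would pass 70% of its speed; a pose out of reach is approached as far as the arm can. A call with a gripper value outside its range is refused whole. The fingers move at their own pace and stop on an object; FORCE is the grip in N (left out, the last holds). Time passes only in rows, so rows that repeat a pose let the fingers close. It gives the time, the measured TCP pose, the force and the opening at its end, in the units of the state.
- observe(): the state, without advancing time (a new reading comes with each control period).
- eyes.grab_frame(name): name is "scene" or "top" or "wrist"; returns a dict with "image" (420x560x3 uint8, blue, green, red), "fovy" (degrees; the focal length in pixels is half the picture's height over the tangent of half this angle, whatever the lens; pixels are square), "cx", "cy" (the principal point, pixels), "dist" ([k1, k2, p1, p2, k3] as OpenCV has them; the pictures are not rectified), "view" (4x4, takes a point from world to camera coordinates). Camera axes: x right, y up, looking along -z (the intrinsics and any distortion apply to the point x, -y, -z); pixel columns grow to the right and rows downward; lengths in m; the calibration is good to about 2 mm. A picture is of the moment at which its call begins. There is no depth.
- job_done(): hands the job in, once; it reports no verdict.
The state is a dict: "clock": time; "qpos": joint angles; "qd": joint speeds; "joint_efforts": joint torques, N m; "position": TCP position; "tool_rot": TCP orientation; "force": force on the tool from outside, world axes, zero at the start; "moment": the same for the moment, N m; "grip_width": finger opening in m.
Only numpy, scipy, OpenCV 4.12 (cv2) and the standard library are available. Lean on these libraries where they do the work, as an engineer would, in place of code of your own. Each camera call takes 0.05 s, during which the arm holds its last target.

## Task

Get the bolt drawer ready for the next job: first push the linch-pin drawer, the one left standing open in the top row, fully shut; then hook a fingertip down behind the lip of the bolt drawer, the top-row drawer with a sample hex bolt stuck on its front, and draw it out to its stop, leaving it open. Never have both out at once (the loaded cabinet would tip), do not pinch the bolt drawer's lip between the fingers, keep the other drawers shut, and leave everything lying on the cabinet and the bench where it is.

Things in the scene. Friction and masses are not known exactly. Their poses are not given: they have to be found in the camera images.
- cabinet_front (a point): Grey steel bench-top drawer cabinet, fixed, 280 deep, 420 wide, 180 mm high. This point: middle of its top front edge; its x points into the cabinet, y along the front; the front faces the robot. Top row: three equal drawers 131 mm apart, order differs, fronts 126 x 62 mm, each with a grip rail across it, crest 164 mm above the bench. Below: one full-width drawer, rail 72 mm lower.
- bolt_drawer (a joint): Top-row drawer of hex bolts; a dark sample hex bolt, 69 mm long, lies along the lip, stuck on the label strip in front of it, 22 mm proud. Starts shut. Slides straight out to the front: 0 = shut, front flush with the cabinet; 0.135 m = at its stop. Friction about 2 N, no spring or catch, stays where left. 0.6 to 1.1 kg.
- bolt_lip (a point): Middle of the crest of this drawer's upturned lip, moving with it. Axes: +x into the cabinet, -x the way it comes out, y along the 126 mm lip, z up. Lip 4 mm thick; behind it (+x) an open-topped finger trough 34 mm wide up to the front panel, 26 mm deep. In front (-x) a label strip slopes down to 16 mm out, 30 mm below the crest.
- bolt_hook: The upturned lip itself of the bolt drawer (its inner, drawer-side wall; origin on the drawer's front face, middle, at the drawer's lower edge, 60 mm below the crest). Hook this.
- bolt_strip: The sloping label strip that covers the outside of the bolt drawer's lip (same origin as bolt_hook). A finger pressing here while another presses on the lip from behind counts as pinching.
- pin_drawer (a joint): Top-row drawer of linch pins; a sample linch pin (short thick pin across a wire ring, about 45 mm) is stuck on its label strip, in the +y half, 10 mm proud. Starts standing 55 to 105 mm open. Slides straight out to the front: 0 = shut, front flush with the cabinet; 0.135 m = at its stop. Friction about 2 N, no spring or catch, stays where left. 0.6 to 1.1 kg.
- pin_lip (a point): Middle of the crest of this drawer's upturned lip, moving with it. Axes: +x into the cabinet, -x the way it comes out, y along the 126 mm lip, z up. Lip 4 mm thick; behind it (+x) an open-topped finger trough 34 mm wide up to the front panel, 26 mm deep. In front (-x) a label strip slopes down to 16 mm out, 30 mm below the crest.
- nut_drawer (a joint): Top-row drawer of hex nuts; a sample hex nut, 30 mm across, is stuck on its label strip. Shut (0), to stay shut; slides like the others.
- low_drawer (a joint): Full-width drawer under the top row, shut (0), to stay shut; slides like the others.
- big_nut: Loose hex nut, 30 mm across flats, 16 mm high, lying on the cabinet's top. Origin under its centre. Leave it.
- bearing: Loose ball bearing, 42 mm across, 12 mm high, lying on the cabinet's top. Origin under its centre. Leave it.
- wrench: Loose spanner, 200 mm long, lying on the bench in front of the cabinet. Leave it.
- tape_roll: Roll of silver tape, 116 mm across, 50 mm high, lying flat on the bench. Origin under its centre. Leave it.
- mug: White mug, 80 mm across, 92 mm high, on the bench to the robot's right. Origin under its centre. Leave it.
- spray_can: Plain white spray can, 56 mm across, 170 mm high, on the bench to the robot's left. Origin under its centre. Leave it.
- hammer: Hammer, 280 mm long, lying on the bench to the robot's left. Leave it.

How it is judged:
By the outcome, as a careful person would: the job done as asked, in the order asked, and still so for the second after the job is handed in, with the robot touching nothing.
It also fails if it takes over 48 s, if anything falls off the work surface, if the arm or the gripper's body presses on something with over 40 N, if the wrist force passes 120 N, or if a joint passes its speed limit or range.

## Working session

There is one attempt and no reset: what is moved stays moved. The work goes in short steps, Python scripts to look and compute and a shell command to move; the robot and the scene stay as the last step left them, time stands still between calls to the robot, and variables do not carry over. Pictures are saved under pics/ and viewed, and the job is handed in when it is done.

```bash
mkdir -p pics; cat > h.py <<'E'
import numpy as np, cv2
from workcell import observe, eyes
def grab(n,fn=None):
    f=eyes.grab_frame(n)
    if fn: cv2.imwrite('pics/'+fn,f['image'])
    return f
def KD(f):
    h,w=f['image'].shape[:2]; fl=h/2/np.tan(np.radians(f['fovy'])/2)
    return np.array([[fl,0,f['cx']],[0,fl,f['cy']],[0,0,1.]]),np.array(f['dist'],float)
S=np.diag([1,-1,-1.])
def ray(f,uv):
    K,D=KD(f); p=cv2.undistortPoints(np.array([[uv]],float),K,D)[0,0]
    V=np.array(f['view']); R=S@V[:3,:3]; t=S@V[:3,3]
    d=R.T@np.array([p[0],p[1],1]); return -R.T@t, d/np.linalg.norm(d)
def atz(f,uv,z):
    o,d=ray(f,uv); return o+d*(z-o[2])/d[2]
def proj(f,P):
    K,D=KD(f);V=np.array(f['view']); R=S@V[:3,:3]; t=S@V[:3,3]
    return cv2.projectPoints(np.array(P,float).reshape(-1,1,3),cv2.Rodrigues(R)[0],t,K,D)[0].reshape(-1,2)
def tri(obs):
    A=np.zeros((3,3));b=np.zeros(3);rs=[ray(f,uv) for f,uv in obs]
    for o,d in rs:
        M=np.eye(3)-np.outer(d,d);A+=M;b+=M@o
    X=np.linalg.solve(A,b); return X,[np.linalg.norm((np.eye(3)-np.outer(d,d))@(X-o)) for o,d in rs]
E
python3 - <<'E'
from h import *
import pickle
fs={n:grab(n,n+'0.png') for n in('scene','top','wrist')}
pickle.dump(fs,open('f0.pkl','wb'))
s=observe();print({k:np.round(v,4) for k,v in s.items()})
for n,f in fs.items(): print(n,f['fovy'],f['dist'],np.round(f['view'],3).tolist())
E
```

```text
{'clock': np.float64(0.15), 'qpos': array([ 1.2288,  0.5219, -0.0363,  1.5999,  0.0212,  1.0211, -0.1128]), 'qd': array([ 0.0008,  0.0001, -0.0007, -0.0023, -0.0004,  0.0003,  0.0011]), 'joint_efforts': array([ 2.10000e-03, -9.27390e+01,  1.98060e+00, -3.70059e+01,
        1.80000e-02,  6.30000e-03, -1.00000e-04]), 'position': array([ 0.1677, -0.6018,  0.2309]), 'tool_rot': array([ 3.1415e+00,  9.0000e-04, -1.2991e+00]), 'force': array([0.1939, 0.2329, 0.1662]), 'moment': array([ 0.0049,  0.0108, -0.053 ]), 'grip_width': np.float64(0.0854)}
scene 57.06404761210354 [0.00880271 0.         0.         0.         0.        ] [[0.191, 0.982, -0.001, -0.087], [-0.587, 0.115, 0.801, 0.22], [0.786, -0.153, 0.599, -1.528], [0.0, 0.0, 0.0, 1.0]]
top 52.120905974207844 [-0.04737687  0.          0.          0.          0.        ] [[0.091, -0.996, -0.005, -0.044], [0.973, 0.088, 0.212, -0.59], [-0.211, -0.024, 0.977, -1.417], [0.0, 0.0, 0.0, 1.0]]
wrist 64.23925313649052 [-0.05646347  0.          0.          0.          0.        ] [[0.268, -0.964, -0.0, -0.624], [0.921, 0.256, -0.295, 0.037], [0.284, 0.079, 0.956, -0.38], [0.0, 0.0, 0.0, 1.0]]
```

View pics/scene0.png

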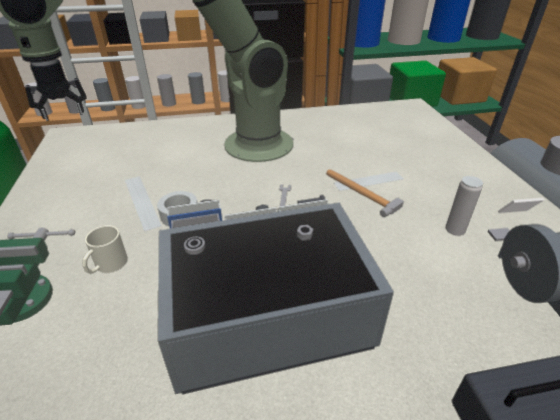

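View pics/top0.png

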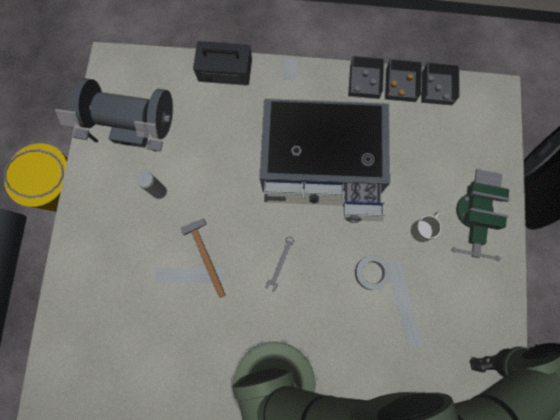

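View pics/wrist0.png

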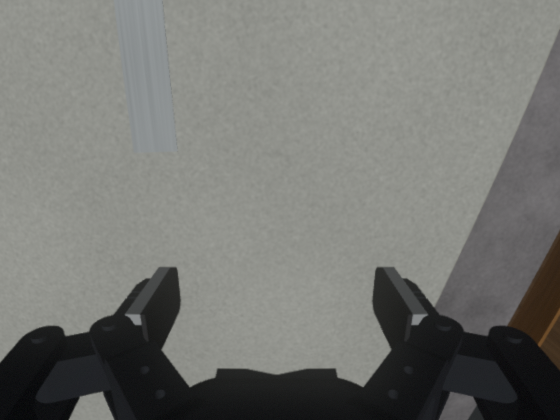

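The top view shows the open pin drawer at the right (about px 363,210). A dark item sits on the left drawer (275,198) and one on the middle drawer (314,198). I'll zoom in.

```bash
python3 - <<'E'
import cv2
a=cv2.imread('pics/top0.png')[90:230,250:400]; cv2.imwrite('pics/topz.png',cv2.resize(a,None,fx=5,fy=4.28*5/4.28,interpolation=cv2.INTER_CUBIC)[:600+100][:, :])
b=cv2.imread('pics/scene0.png')[170:250,150:380]; cv2.imwrite('pics/scz.png',cv2.resize(b,None,fx=3.4,fy=3.4,interpolation=cv2.INTER_CUBIC))
a=cv2.imread('pics/top0.png')[150:230,250:400]; cv2.imwrite('pics/topz.png',cv2.resize(a,None,fx=5,fy=5,interpolation=cv2.INTER_CUBIC))
E
```

```text
(no output)
```

View pics/topz.png

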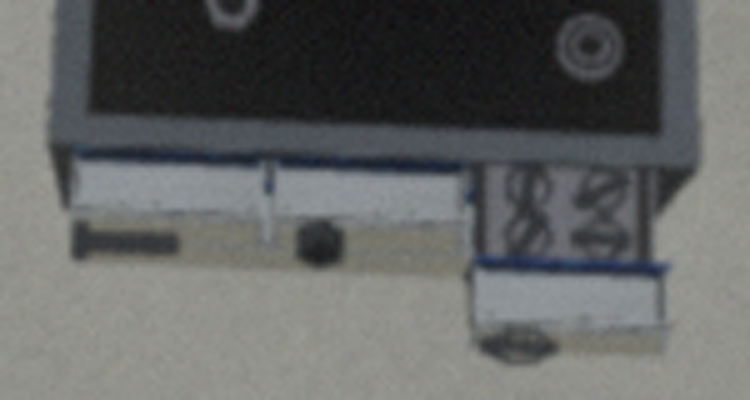

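View pics/scz.png

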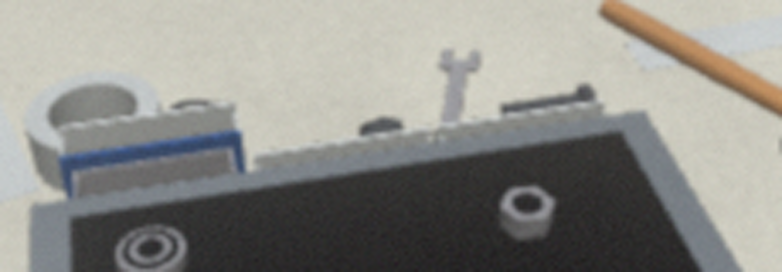

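Left (+y) is the bolt drawer, with the bolt in its +y half. The nut drawer is in the middle, and the right (-y) one is the pin drawer, standing open. Now I'll measure.

```bash
python3 - <<'E'
from h import *
import pickle
fs=pickle.load(open('f0.pkl','rb'));T,C=fs['top'],fs['scene']
zt=lambda u,v:(u/5+250,v/5+150)
zs=lambda u,v:(u/3.4+150,v/3.4+170)
L=tri([(T,zt(52,143)),(C,zs(640,113))]);R=tri([(T,zt(697,168)),(C,zs(30,207))])
print('L',L,'R',R,'w',np.linalg.norm((L[0]-R[0])[:2]))
print('at.18',atz(T,zt(52,143),.18),atz(T,zt(697,168),.18),atz(C,zs(640,113),.18),atz(C,zs(30,207),.18))
print('pin lip z.164 top',atz(T,zt(475,328),.164),atz(T,zt(665,322),.164))
print('pin lip scene',atz(C,zs(234,104),.164),atz(C,zs(62,126),.164))
print('bolt lip',atz(T,zt(75,208),.164),atz(T,zt(262,216),.164), 'bolt ends',atz(T,zt(72,242),.15),atz(T,zt(180,242),.15))
for n,uv in(('mug',(427,228)),('tape',(371,272)),('nut',(296,151)),('brg',(368,159)),('spray',(150,183))):print(n,atz(T,uv,{'mug':.09,'tape':.05,'nut':.19,'brg':.19,'spray':.17}[n]))
E
```

```text
L (array([0.64903928, 0.10053966, 0.17672731]), [np.float64(0.0018564359129685563), np.float64(0.0018564359129686226)]) R (array([ 0.66935498, -0.31525728,  0.17684699]), [np.float64(0.000914651159006024), np.float64(0.0009146511590058928)]) w 0.41629294791594595
at.18 [0.64758837 0.09843285 0.18      ] [ 0.66851111 -0.31550611  0.18      ] [0.65320525 0.1008509  0.18      ] [ 0.6733819 -0.3135225  0.18     ]
pin lip z.164 top [ 0.55453331 -0.18171263  0.164     ] [ 0.56938578 -0.30263882  0.164     ]
pin lip scene [ 0.56604058 -0.17827082  0.164     ] [ 0.56876614 -0.30018157  0.164     ]
bolt lip [0.6100029  0.08056768 0.164     ] [ 0.6155891  -0.04017438  0.164     ] bolt ends [0.59058558 0.08129351 0.15      ] [0.59692239 0.01132331 0.15      ]
mug [ 0.55214281 -0.46776597  0.09      ]
tape [ 0.39240344 -0.29468974  0.05      ]
nut [ 0.74738729 -0.00756581  0.19      ]
brg [ 0.74144156 -0.24115219  0.19      ]
spray [0.60367635 0.45570051 0.17      ]
```

```bash
cat >> h.py <<'E'
from scipy.spatial.transform import Rotation as Ro
CY=np.arctan2(0.0203,0.4158)
def delta(target,yaw=None):
    s=observe();R=Ro.from_euler('xyz',s['tool_rot']);d=R.inv().apply(np.array(target)-s['position'])*1000
    Rt=Ro.from_euler('xyz',[np.pi,0,-np.pi/2+CY if yaw is None else yaw])
    return np.round(d,1),np.round((R.inv()*Rt).as_rotvec(degrees=True),2)
E
python3 - <<'E'
from h import *
print(CY,delta([0.53,-0.25,0.28]))
E
```

```text
0.04878281477050182 (array([-241.7, -443.5,  -49. ]), array([1.000e-02, 5.000e-02, 1.277e+01]))
```

```bash
python3 -m pendant '[{"dz":-25,"claw":0},{"dx":-10,"dy":-20,"dz":-49,"az":2,"claw":0},{"dx":-28,"dy":-52,"dz":-49,"az":4,"claw":0},{"dx":-46,"dy":-84,"dz":-49,"az":6,"claw":0},{"dx":-64,"dy":-116,"dz":-49,"az":8,"claw":0},{"dx":-82,"dy":-148,"dz":-49,"az":10,"claw":0},{"dx":-100,"dy":-180,"dz":-49,"az":12.8,"claw":0},{"dx":-118,"dy":-212,"dz":-49,"az":12.8,"claw":0},{"dx":-136,"dy":-244,"dz":-49,"az":12.8,"claw":0},{"dx":-150,"dy":-270,"dz":-49,"az":12.8,"claw":0}]' 20
python3 -c "
from h import *
print(delta([0.53,-0.25,0.28]))"
```

```text
(array([-241.7, -443.5,  -49. ]), array([1.000e-02, 5.000e-02, 1.277e+01]))schema error: expected keys dx, dy, dz, ax, ay, az, claw
```

Every key is required in each row.

```bash
python3 -m pendant '[{"dx":0,"dy":0,"dz":-25,"ax":0,"ay":0,"az":0,"claw":0},{"dx":-10,"dy":-20,"dz":-49,"ax":0,"ay":0,"az":2,"claw":0},{"dx":-28,"dy":-52,"dz":-49,"ax":0,"ay":0,"az":4,"claw":0},{"dx":-46,"dy":-84,"dz":-49,"ax":0,"ay":0,"az":6,"claw":0},{"dx":-64,"dy":-116,"dz":-49,"ax":0,"ay":0,"az":8,"claw":0},{"dx":-82,"dy":-148,"dz":-49,"ax":0,"ay":0,"az":10,"claw":0},{"dx":-100,"dy":-180,"dz":-49,"ax":0,"ay":0,"az":12.8,"claw":0},{"dx":-118,"dy":-212,"dz":-49,"ax":0,"ay":0,"az":12.8,"claw":0},{"dx":-136,"dy":-244,"dz":-49,"ax":0,"ay":0,"az":12.8,"claw":0},{"dx":-150,"dy":-270,"dz":-49,"ax":0,"ay":0,"az":12.8,"claw":0}]' 20
python3 -c "
from h import *
print(delta([0.53,-0.25,0.28]))"
```

```text
clock: 0.98
position: [0.3893, -0.3827, 0.2803]
tool_rot: [-3.141, 0.0, -1.521]
force: [0.1, -0.8, -0.6]
grip_width: 0.0
(array([-125.5, -147.1,    0.4]), array([-0.01,  0.03,  0.06]))
```

```bash
python3 -m pendant '[{"dx":-25,"dy":-25,"dz":0,"ax":0,"ay":0,"az":0,"claw":0},{"dx":-50,"dy":-45,"dz":0,"ax":0,"ay":0,"az":0,"claw":0},{"dx":-75,"dy":-65,"dz":0,"ax":0,"ay":0,"az":0,"claw":0},{"dx":-100,"dy":-85,"dz":0,"ax":0,"ay":0,"az":0,"claw":0},{"dx":-120,"dy":-98,"dz":0,"ax":0,"ay":0,"az":0,"claw":0},{"dx":-120,"dy":-98,"dz":0,"ax":0,"ay":0,"az":0,"claw":0},{"dx":-120,"dy":-98,"dz":0,"ax":0,"ay":0,"az":0,"claw":0}]'
python3 -c "
from h import *
import pickle
f=grab('wrist','w1.png');pickle.dump(f,open('w1.pkl','wb'))
print(ray(f,(280,210)),observe()['position'])"
```

```text
clock: 1.57
position: [0.4801, -0.2595, 0.2801]
tool_rot: [3.141, 0.0, -1.52]
force: [-0.6, -0.6, 0.2]
grip_width: -0.0002
(array([ 0.55577626, -0.2552823 ,  0.42354976]), array([-0.29871154, -0.02723995, -0.95395461])) [ 0.47946463 -0.26064455  0.28013818]
```

View pics/w1.png

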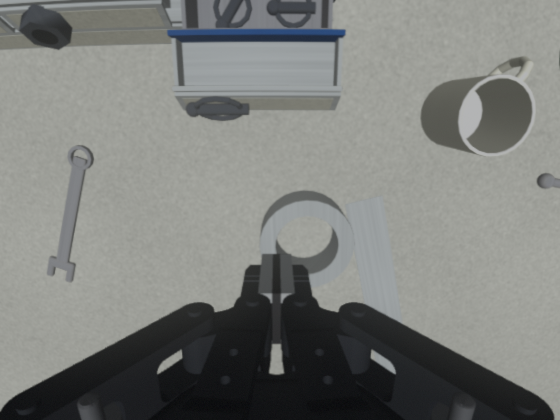

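The pin drawer's trough lies between the blue panel (row 33) and the lip (row ~92, columns 176–340). The linch pin is at (218,107).

```bash
python3 - <<'E'
from h import *
import pickle
f=pickle.load(open('w1.pkl','rb'))
T=pickle.load(open('f0.pkl','rb'))['top']
zt=lambda u,v:(u/5+250,v/5+150)
for uv in((176,92),(341,94)): print(atz(f,uv,.164))
print('panel',atz(f,(170,34),.18),atz(f,(344,33),.18))
print('tri lip ends',tri([(f,(176,92)),(T,zt(475,328))]),tri([(f,(341,94)),(T,zt(665,324))]))
b=f['image'][0:130,150:360];cv2.imwrite('pics/w1z.png',cv2.resize(b,None,fx=3.8,fy=3.8,interpolation=cv2.INTER_CUBIC))
E
```

```text
[ 0.56223187 -0.18082139  0.164     ]
[ 0.56666209 -0.30303924  0.164     ]
panel [ 0.59908415 -0.18220502  0.18      ] [ 0.60511994 -0.29830233  0.18      ]
tri lip ends (array([ 0.55903896, -0.18091293,  0.15866815]), [np.float64(0.003661997901709707), np.float64(0.003661997901709633)]) (array([ 0.56635859, -0.30132033,  0.17194274]), [np.float64(0.0002551594912551066), np.float64(0.000255159491254931)])
```

View pics/w1z.png

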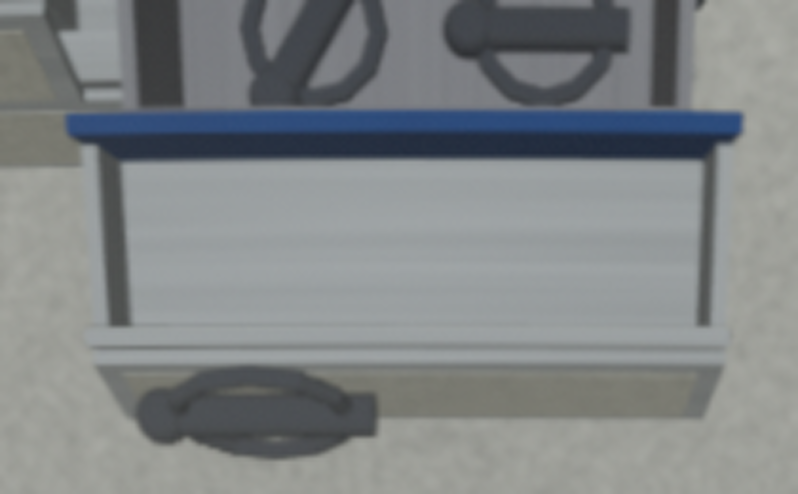

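```bash
python3 -c "
from h import *
print(delta([0.585,-0.243,0.205]))"
```

```text
(array([ -12.5, -106.3,   75.1]), array([ 0.03, -0.  ,  0.  ]))
```

```bash
python3 -m pendant '[{"dx":-4,"dy":-30,"dz":0,"ax":0,"ay":0,"az":0,"claw":0},{"dx":-8,"dy":-60,"dz":15,"ax":0,"ay":0,"az":0,"claw":0},{"dx":-12,"dy":-90,"dz":35,"ax":0,"ay":0,"az":0,"claw":0},{"dx":-12.5,"dy":-106,"dz":55,"ax":0,"ay":0,"az":0,"claw":0},{"dx":-12.5,"dy":-106,"dz":75,"ax":0,"ay":0,"az":0,"claw":0},{"dx":-12.5,"dy":-106,"dz":75,"ax":0,"ay":0,"az":0,"claw":0},{"dx":-12.5,"dy":-106,"dz":75,"ax":0,"ay":0,"az":0,"claw":0}]'
python3 -c "
from h import *
import pickle
f=grab('wrist','w2.png');pickle.dump(f,open('w2.pkl','wb'));print(observe()['position'], proj(f,[observe()['position']]))"
```

```text
clock: 2.2
position: [0.5838, -0.2441, 0.2048]
tool_rot: [3.139, 0.0, -1.524]
force: [1.5, -0.8, 0.9]
grip_width: -0.0002
[ 0.58432546 -0.24419139  0.20610976] [[277.00909491 271.6425767 ]]
```

View pics/w2.png

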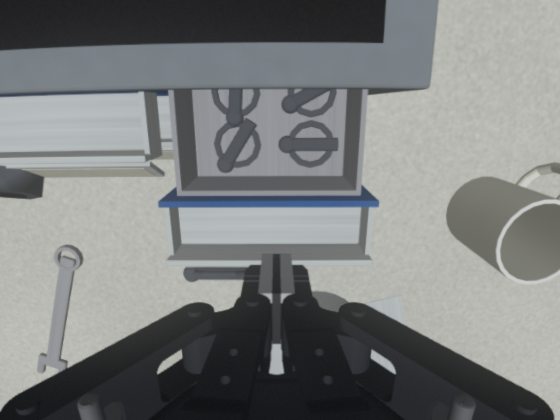

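```bash
python3 - <<'E'
from h import *
import pickle
f=pickle.load(open('w2.pkl','rb'));g=pickle.load(open('w1.pkl','rb'))
b=f['image'][170:300,150:390];cv2.imwrite('pics/w2z.png',cv2.resize(b,None,fx=3.3,fy=3.3,interpolation=cv2.INTER_CUBIC))
print('w2 at .164',atz(f,(168,261),.164),atz(f,(370,261),.164))
print('panel rim .18?',atz(f,(160,204),.176),atz(f,(377,204),.176))
print(tri([(f,(168,261)),(g,(174,89))]),tri([(f,(370,261)),(g,(341,89))]))
E
```

```text
w2 at .164 [ 0.56592044 -0.1785691   0.164     ] [ 0.57159611 -0.30169596  0.164     ]
panel rim .18? [ 0.6058806  -0.18001058  0.176     ] [ 0.61123193 -0.29703276  0.176     ]
(array([ 0.56444215, -0.17804997,  0.16103762]), [np.float64(0.0004495960273026873), np.float64(0.00044959602730269274)]) (array([ 0.57027017, -0.30293872,  0.16112571]), [np.float64(0.00028031328002975467), np.float64(0.0002803132800296855)])
```

View pics/w2z.png

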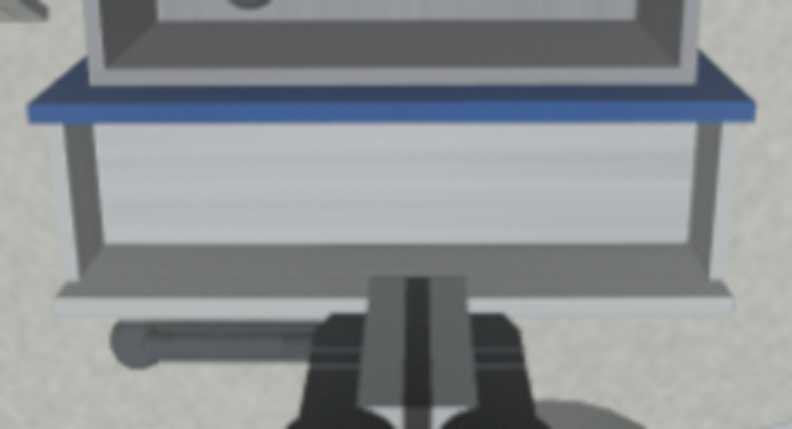

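```bash
python3 -c "
from h import *
print(delta([0.588,-0.241,0.147]))"
python3 -m pendant '[{"dx":-3,"dy":-3.5,"dz":0,"ax":0,"ay":0,"az":0,"claw":0},{"dx":-3,"dy":-3.5,"dz":15,"ax":0,"ay":0,"az":0,"claw":0},{"dx":-3,"dy":-3.5,"dz":30,"ax":0,"ay":0,"az":0,"claw":0},{"dx":-3,"dy":-3.5,"dz":40,"ax":0,"ay":0,"az":0,"claw":0}]'
```

```text
(array([-3. , -3.8, 59.1]), array([ 0.01, -0.03, -0.12]))
clock: 2.58
position: [0.5884, -0.24, 0.1658]
tool_rot: [-3.14, -0.001, -1.523]
force: [-0.5, 0.2, -1.2]
grip_width: 0.0002
```

```bash

python3 -m pendant '[{"dx":0,"dy":0,"dz":7,"ax":0,"ay":0,"az":0,"claw":0},{"dx":0,"dy":0,"dz":14,"ax":0,"ay":0,"az":0,"claw":0},{"dx":0,"dy":0,"dz":19,"ax":0,"ay":0,"az":0,"claw":0},{"dx":0,"dy":0,"dz":19,"ax":0,"ay":0,"az":0,"claw":0}]'
python3 -c "
from h import *
f=grab('wrist','w3.png');print(observe()['position'],observe()['force'])"
```

```text
clock: 2.92
position: [0.5881, -0.2397, 0.1457]
tool_rot: [3.141, 0.0, -1.523]
force: [-0.0, 0.3, -0.2]
grip_width: -0.0003
[ 0.58830772 -0.239709    0.14627906] [-0.17934079 -0.54429347 -0.14121701]
```

View pics/w3.png

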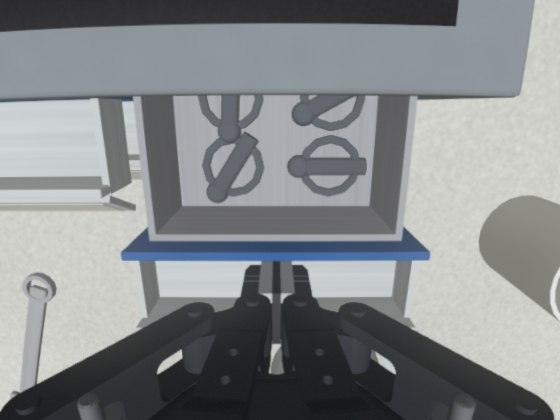

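The fingers are in the trough with no contact, so I'm pushing in.

```bash

python3 -m pendant '[{"dx":0,"dy":-4,"dz":0,"ax":0,"ay":0,"az":0,"claw":0},{"dx":0,"dy":-8,"dz":0,"ax":0,"ay":0,"az":0,"claw":0},{"dx":0,"dy":-14,"dz":0,"ax":0,"ay":0,"az":0,"claw":0},{"dx":0,"dy":-20,"dz":0,"ax":0,"ay":0,"az":0,"claw":0},{"dx":0,"dy":-26,"dz":0,"ax":0,"ay":0,"az":0,"claw":0},{"dx":0,"dy":-32,"dz":0,"ax":0,"ay":0,"az":0,"claw":0},{"dx":0,"dy":-38,"dz":0,"ax":0,"ay":0,"az":0,"claw":0},{"dx":0,"dy":-44,"dz":0,"ax":0,"ay":0,"az":0,"claw":0},{"dx":0,"dy":-50,"dz":0,"ax":0,"ay":0,"az":0,"claw":0},{"dx":0,"dy":-54,"dz":0,"ax":0,"ay":0,"az":0,"claw":0}]'

```

```text
clock: 3.8
position: [0.643, -0.2369, 0.1462]
tool_rot: [-3.141, 0.0, -1.522]
force: [-2.5, -0.2, 1.1]
grip_width: 0.0002
```

```bash

python3 -c "
from h import *
f=grab('wrist','w4.png');print(observe()['position'],observe()['force'])"
```

```text
[ 0.64352625 -0.23669517  0.14613466] [-0.03423906  0.14710158  0.13214479]
```

View pics/w4.png

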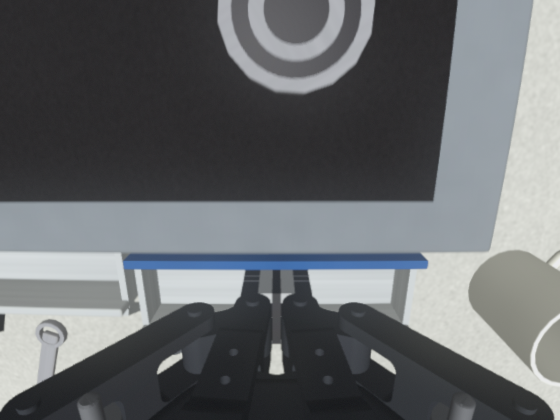

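The drawer is pushed most of the way. The blue rim (row 262) is still several mm from the cabinet edge (row 252). I'll continue slowly and watch the force.

```bash

python3 -m pendant '[{"dx":0,"dy":-2,"dz":0,"ax":0,"ay":0,"az":0,"claw":0},{"dx":0,"dy":-4,"dz":0,"ax":0,"ay":0,"az":0,"claw":0},{"dx":0,"dy":-6,"dz":0,"ax":0,"ay":0,"az":0,"claw":0},{"dx":0,"dy":-8,"dz":0,"ax":0,"ay":0,"az":0,"claw":0}]'
python3 -m pendant '[{"dx":0,"dy":-1,"dz":0,"ax":0,"ay":0,"az":0,"claw":0},{"dx":0,"dy":-2,"dz":0,"ax":0,"ay":0,"az":0,"claw":0}]'
```

```text
clock: 4.18
position: [0.6502, -0.2366, 0.1462]
tool_rot: [3.141, 0.0, -1.522]
force: [-2.2, 1.3, -1.0]
grip_width: -0.0003
clock: 4.35
position: [0.6522, -0.2365, 0.1462]
tool_rot: [3.141, 0.0, -1.522]
force: [-2.4, 1.2, -1.7]
grip_width: -0.0002
```

```bash

python3 -m pendant '[{"dx":0,"dy":-1,"dz":0,"ax":0,"ay":0,"az":0,"claw":0},{"dx":0,"dy":-2,"dz":0,"ax":0,"ay":0,"az":0,"claw":0}]'
python3 -m pendant '[{"dx":0,"dy":-1,"dz":0,"ax":0,"ay":0,"az":0,"claw":0},{"dx":0,"dy":-2,"dz":0,"ax":0,"ay":0,"az":0,"claw":0}]'
python3 -c "
from h import *
f=grab('wrist','w5.png');print(observe()['position'],observe()['force'])"
```

```text
clock: 4.52
position: [0.6542, -0.2365, 0.1463]
tool_rot: [3.142, 0.0, -1.523]
force: [-1.8, 1.3, 0.0]
grip_width: -0.0002
clock: 4.68
position: [0.6559, -0.2365, 0.1462]
tool_rot: [3.141, 0.0, -1.523]
force: [-12.6, 3.1, 8.1]
grip_width: 0.0003
[ 0.65586886 -0.23645218  0.1462832 ] [-5.83539927  1.62741748  0.54514015]
```

View pics/w5.png

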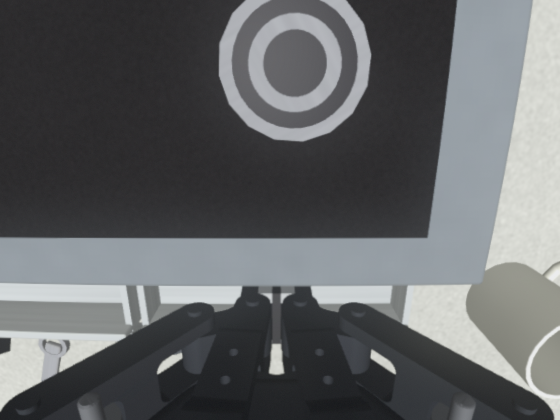

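The force rose to 12.6 N at the stop and the lip lines up with the neighbouring drawer. I'll give it one more small nudge, back off the panel, and lift out.

```bash

python3 -m pendant '[{"dx":0,"dy":-1,"dz":0,"ax":0,"ay":0,"az":0,"claw":0},{"dx":0,"dy":-1,"dz":0,"ax":0,"ay":0,"az":0,"claw":0}]'
python3 -m pendant '[{"dx":0,"dy":3,"dz":0,"ax":0,"ay":0,"az":0,"claw":0},{"dx":0,"dy":6,"dz":0,"ax":0,"ay":0,"az":0,"claw":0},{"dx":0,"dy":6,"dz":0,"ax":0,"ay":0,"az":0,"claw":0},{"dx":0,"dy":6,"dz":-15,"ax":0,"ay":0,"az":0,"claw":0},{"dx":0,"dy":6,"dz":-40,"ax":0,"ay":0,"az":0,"claw":0},{"dx":0,"dy":6,"dz":-70,"ax":0,"ay":0,"az":0,"claw":0},{"dx":0,"dy":40,"dz":-95,"ax":0,"ay":0,"az":0,"claw":0},{"dx":0,"dy":80,"dz":-120,"ax":0,"ay":0,"az":0,"claw":0},{"dx":0,"dy":110,"dz":-130,"ax":0,"ay":0,"az":0,"claw":0},{"dx":0,"dy":125,"dz":-130,"ax":0,"ay":0,"az":0,"claw":0}]'
python3 -c "
from h import *
f=grab('wrist','w6.png');print(delta([0.53,0.02,0.28]))"
```

```text
clock: 4.9
position: [0.6558, -0.2365, 0.1462]
tool_rot: [3.138, 0.0, -1.523]
force: [-12.9, 1.6, 6.1]
grip_width: 0.0004
clock: 5.73
position: [0.53, -0.2437, 0.2798]
tool_rot: [-3.138, -0.003, -1.524]
force: [0.2, -0.7, 0.1]
grip_width: -0.0001
(array([-263.7,  -13.3,   -1.9]), array([-0.12, -0.14, -0.18]))
```

View pics/w6.png

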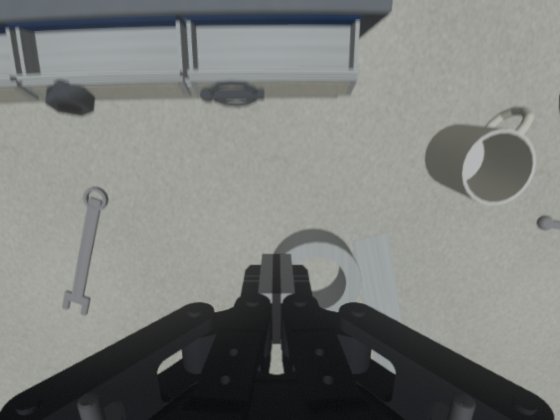

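The pin lip (row 76) is flush with the nut lip, so the pin drawer is shut. Moving on to the bolt drawer.

```bash

python3 -m pendant '[{"dx":-20,"dy":0,"dz":0,"ax":0,"ay":0,"az":0,"claw":0},{"dx":-50,"dy":0,"dz":0,"ax":0,"ay":0,"az":0,"claw":0},{"dx":-85,"dy":-3,"dz":0,"ax":0,"ay":0,"az":0,"claw":0},{"dx":-120,"dy":-6,"dz":0,"ax":0,"ay":0,"az":0,"claw":0},{"dx":-155,"dy":-9,"dz":0,"ax":0,"ay":0,"az":0,"claw":0},{"dx":-190,"dy":-12,"dz":0,"ax":0,"ay":0,"az":0,"claw":0},{"dx":-220,"dy":-13,"dz":0,"ax":0,"ay":0,"az":0,"claw":0},{"dx":-245,"dy":-13,"dz":0,"ax":0,"ay":0,"az":0,"claw":0},{"dx":-260,"dy":-13,"dz":0,"ax":0,"ay":0,"az":0,"claw":0},{"dx":-263,"dy":-13,"dz":0,"ax":0,"ay":0,"az":0,"claw":0}]'
python3 -m pendant '[{"dx":0,"dy":0,"dz":0,"ax":0,"ay":0,"az":0,"claw":0},{"dx":0,"dy":0,"dz":0,"ax":0,"ay":0,"az":0,"claw":0}]'
python3 -c "
from h import *
import pickle
f=grab('wrist','w7.png');pickle.dump(f,open('w7.pkl','wb'))"
```

```text
clock: 6.62
position: [0.5328, 0.0243, 0.2766]
tool_rot: [-3.141, 0.001, -1.519]
force: [0.3, 0.7, -1.0]
grip_width: 0.0001
clock: 6.78
position: [0.5329, 0.0201, 0.2763]
tool_rot: [-3.141, -0.0, -1.523]
force: [0.0, -0.7, 0.9]
grip_width: -0.0003
```

View pics/w7.png

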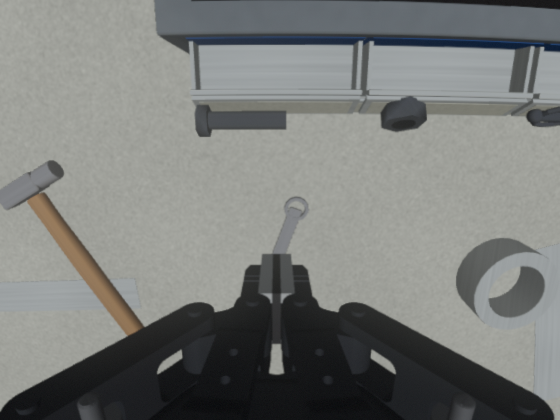

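```bash

python3 - <<'E'
from h import *
import pickle
f=pickle.load(open('w7.pkl','rb'))
b=f['image'][20:150,170:380];cv2.imwrite('pics/w7z.png',cv2.resize(b,None,fx=3.8,fy=3.8,interpolation=cv2.INTER_CUBIC))
print(atz(f,(193,93),.164),atz(f,(361,94),.164))
T=pickle.load(open('f0.pkl','rb'))['top'];zt=lambda u,v:(u/5+250,v/5+150)
print(tri([(f,(193,93)),(T,zt(75,208))]),tri([(f,(361,94)),(T,zt(266,216))]))
E
```

```text
[0.6149541  0.08481796 0.164     ] [ 0.62002595 -0.03784355  0.164     ]
(array([0.61330651, 0.08352871, 0.15840068]), [np.float64(0.0031043087520144816), np.float64(0.003104308752014571)]) (array([ 0.62102023, -0.04296886,  0.14300816]), [np.float64(6.0308009515066116e-05), np.float64(6.030800951530433e-05)])
```

View pics/w7z.png

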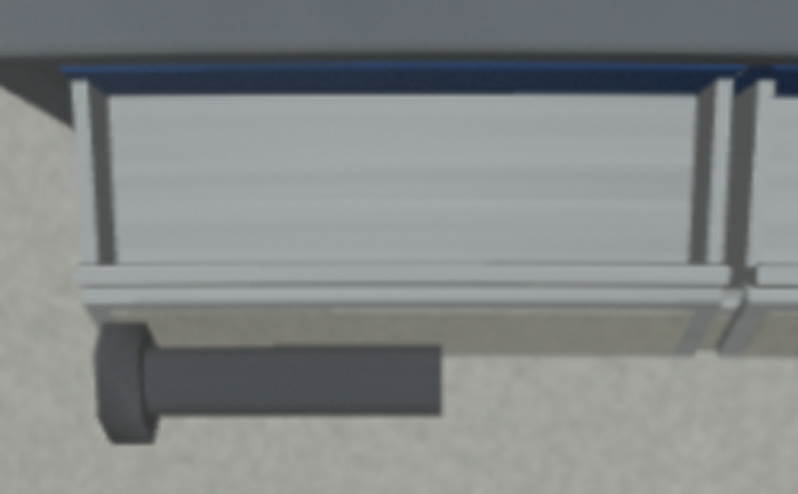

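```bash

python3 -c "
from h import *
print(delta([0.637,0.022,0.205]))"
```

```text
(array([   2.6, -104.2,   71.3]), array([-0.01, -0.02, -0.1 ]))
```

```bash

python3 -m pendant '[{"dx":1,"dy":-30,"dz":0,"ax":0,"ay":0,"az":0,"claw":0},{"dx":2,"dy":-60,"dz":15,"ax":0,"ay":0,"az":0,"claw":0},{"dx":2.5,"dy":-90,"dz":35,"ax":0,"ay":0,"az":0,"claw":0},{"dx":2.5,"dy":-104,"dz":55,"ax":0,"ay":0,"az":0,"claw":0},{"dx":2.5,"dy":-104,"dz":71,"ax":0,"ay":0,"az":0,"claw":0},{"dx":2.5,"dy":-104,"dz":71,"ax":0,"ay":0,"az":0,"claw":0},{"dx":2.5,"dy":-104,"dz":71,"ax":0,"ay":0,"az":0,"claw":0}]'
python3 -c "
from h import *
import pickle
f=grab('wrist','w8.png');print(delta([0.637,0.022,0.146]))
pickle.dump(f,open('w8.pkl','wb'))"
```

```text
clock: 7.42
position: [0.6363, 0.0223, 0.2049]
tool_rot: [3.14, -0.0, -1.524]
force: [-0.6, 0.1, 0.8]
grip_width: 0.0003
(array([ 0.6, -0.3, 60.1]), array([-0.02, -0.01, -0.08]))
```

View pics/w8.png

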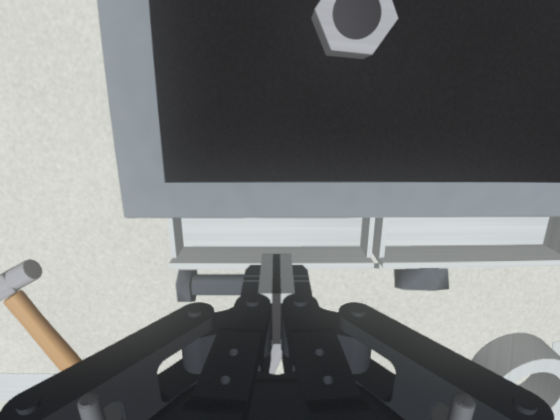

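```bash

python3 -c "
from h import *
import pickle
f=pickle.load(open('w8.pkl','rb'));g=pickle.load(open('w7.pkl','rb'))
print(tri([(f,(171,263)),(g,(191,92))]),tri([(f,(372,264)),(g,(361,93))]))"
python3 -m pendant '[{"dx":0.5,"dy":0,"dz":12,"ax":0,"ay":0,"az":0,"claw":0},{"dx":0.5,"dy":0,"dz":26,"ax":0,"ay":0,"az":0,"claw":0},{"dx":0.5,"dy":0,"dz":36,"ax":0,"ay":0,"az":0,"claw":0},{"dx":0.5,"dy":0,"dz":40,"ax":0,"ay":0,"az":0,"claw":0}]'
```

```text
(array([0.61567621, 0.08694019, 0.16119942]), [np.float64(1.4806438275033738e-05), np.float64(1.480643827504958e-05)]) (array([ 0.6207981 , -0.03812603,  0.16130146]), [np.float64(0.0002885630856013814), np.float64(0.00028856308560142887)])
clock: 7.8
position: [0.6362, 0.0226, 0.1644]
tool_rot: [3.141, -0.0, -1.523]
force: [0.2, 0.1, -0.5]
grip_width: 0.0002
```

```bash

python3 -m pendant '[{"dx":0,"dy":0,"dz":7,"ax":0,"ay":0,"az":0,"claw":0},{"dx":0,"dy":0,"dz":14,"ax":0,"ay":0,"az":0,"claw":0},{"dx":0,"dy":0,"dz":19,"ax":0,"ay":0,"az":0,"claw":0},{"dx":0,"dy":0,"dz":19,"ax":0,"ay":0,"az":0,"claw":0}]'
python3 -m pendant '[{"dx":0,"dy":2,"dz":0,"ax":0,"ay":0,"az":0,"claw":0},{"dx":0,"dy":4,"dz":0,"ax":0,"ay":0,"az":0,"claw":0},{"dx":0,"dy":6,"dz":0,"ax":0,"ay":0,"az":0,"claw":0},{"dx":0,"dy":9,"dz":0,"ax":0,"ay":0,"az":0,"claw":0},{"dx":0,"dy":12,"dz":0,"ax":0,"ay":0,"az":0,"claw":0},{"dx":0,"dy":16,"dz":0,"ax":0,"ay":0,"az":0,"claw":0},{"dx":0,"dy":20,"dz":0,"ax":0,"ay":0,"az":0,"claw":0}]'
python3 -c "
from h import *
f=grab('wrist','w9.png')"
```

```text
clock: 8.13
position: [0.6363, 0.0229, 0.1453]
tool_rot: [3.14, -0.0, -1.522]
force: [0.7, 0.7, 0.8]
grip_width: 0.0
clock: 8.72
position: [0.6165, 0.0219, 0.1466]
tool_rot: [-3.141, 0.0, -1.522]
force: [3.5, -0.2, 0.5]
grip_width: -0.0001
```

View pics/w9.png

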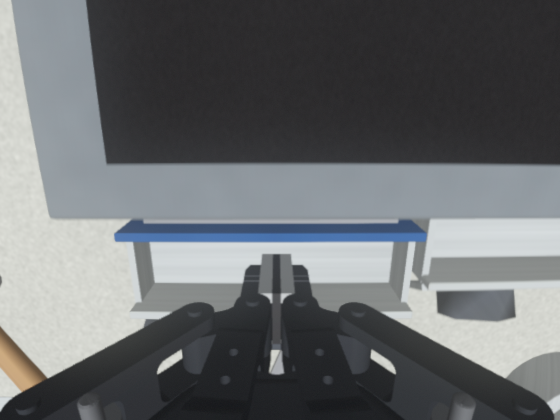

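The bolt drawer is following, with its blue panel now clear of the cabinet. Continuing the pull.

```bash

python3 -m pendant '[{"dx":0,"dy":6,"dz":0,"ax":0,"ay":0,"az":0,"claw":0},{"dx":0,"dy":14,"dz":0,"ax":0,"ay":0,"az":0,"claw":0},{"dx":0,"dy":24,"dz":0,"ax":0,"ay":0,"az":0,"claw":0},{"dx":0,"dy":34,"dz":0,"ax":0,"ay":0,"az":0,"claw":0},{"dx":0,"dy":44,"dz":0,"ax":0,"ay":0,"az":0,"claw":0},{"dx":0,"dy":54,"dz":0,"ax":0,"ay":0,"az":0,"claw":0},{"dx":0,"dy":64,"dz":0,"ax":0,"ay":0,"az":0,"claw":0},{"dx":0,"dy":74,"dz":0,"ax":0,"ay":0,"az":0,"claw":0},{"dx":0,"dy":84,"dz":0,"ax":0,"ay":0,"az":0,"claw":0},{"dx":0,"dy":90,"dz":0,"ax":0,"ay":0,"az":0,"claw":0}]'
python3 -m pendant '[{"dx":0,"dy":4,"dz":0,"ax":0,"ay":0,"az":0,"claw":0},{"dx":0,"dy":8,"dz":0,"ax":0,"ay":0,"az":0,"claw":0},{"dx":0,"dy":12,"dz":0,"ax":0,"ay":0,"az":0,"claw":0},{"dx":0,"dy":15,"dz":0,"ax":0,"ay":0,"az":0,"claw":0}]'
python3 -c "
from h import *
f=grab('wrist','w10.png')"
```

```text
clock: 9.6
position: [0.5253, 0.0175, 0.1463]
tool_rot: [3.141, -0.0, -1.522]
force: [2.9, -0.1, -2.2]
grip_width: 0.0001
clock: 9.93
position: [0.5116, 0.0168, 0.1463]
tool_rot: [-3.141, -0.0, -1.523]
force: [2.9, -0.5, -0.8]
grip_width: -0.0001
```

View pics/w10.png

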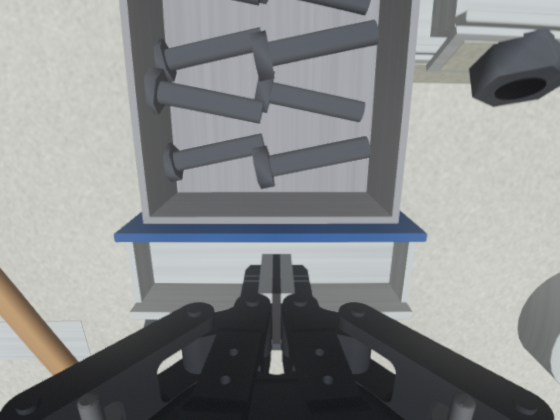

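The drawer is about 120 mm out with bolts visible inside, and the neighbouring nut drawer is still shut. I'll take the last part slowly, up to the stop.

```bash

python3 -m pendant '[{"dx":0,"dy":2,"dz":0,"ax":0,"ay":0,"az":0,"claw":0},{"dx":0,"dy":4,"dz":0,"ax":0,"ay":0,"az":0,"claw":0},{"dx":0,"dy":6,"dz":0,"ax":0,"ay":0,"az":0,"claw":0},{"dx":0,"dy":8,"dz":0,"ax":0,"ay":0,"az":0,"claw":0},{"dx":0,"dy":10,"dz":0,"ax":0,"ay":0,"az":0,"claw":0}]'
python3 -m pendant '[{"dx":0,"dy":1.5,"dz":0,"ax":0,"ay":0,"az":0,"claw":0},{"dx":0,"dy":3,"dz":0,"ax":0,"ay":0,"az":0,"claw":0}]'

```

```text
clock: 10.4
position: [0.5017, 0.0164, 0.1463]
tool_rot: [-3.142, 0.0, -1.522]
force: [2.7, -0.3, 0.1]
grip_width: -0.0001
clock: 10.57
position: [0.4987, 0.0162, 0.1463]
tool_rot: [3.142, 0.0, -1.522]
force: [2.6, -0.4, -0.9]
grip_width: 0.0002
```

```bash

python3 -m pendant '[{"dx":0,"dy":1,"dz":0,"ax":0,"ay":0,"az":0,"claw":0},{"dx":0,"dy":2,"dz":0,"ax":0,"ay":0,"az":0,"claw":0}]'
python3 -m pendant '[{"dx":0,"dy":1,"dz":0,"ax":0,"ay":0,"az":0,"claw":0},{"dx":0,"dy":2,"dz":0,"ax":0,"ay":0,"az":0,"claw":0}]'

```

```text
clock: 10.73
position: [0.4967, 0.0161, 0.1463]
tool_rot: [3.142, 0.0, -1.522]
force: [1.0, -0.4, -0.4]
grip_width: 0.0007
clock: 10.9
position: [0.4961, 0.0162, 0.1464]
tool_rot: [-3.139, 0.0, -1.522]
force: [16.9, -0.9, -13.5]
grip_width: 0.0
```

The stop came at TCP x = 0.496, exactly as predicted, with the force up at 17 N. I'll ease off into the middle of the trough and lift clear.

```bash

python3 -m pendant '[{"dx":0,"dy":-3,"dz":0,"ax":0,"ay":0,"az":0,"claw":0},{"dx":0,"dy":-6.5,"dz":0,"ax":0,"ay":0,"az":0,"claw":0},{"dx":0,"dy":-6.5,"dz":0,"ax":0,"ay":0,"az":0,"claw":0},{"dx":0,"dy":-6.5,"dz":-12,"ax":0,"ay":0,"az":0,"claw":0},{"dx":0,"dy":-6.5,"dz":-30,"ax":0,"ay":0,"az":0,"claw":0},{"dx":0,"dy":-6.5,"dz":-60,"ax":0,"ay":0,"az":0,"claw":0},{"dx":0,"dy":-6.5,"dz":-95,"ax":0,"ay":0,"az":0,"claw":0},{"dx":0,"dy":-6.5,"dz":-130,"ax":0,"ay":0,"az":0,"claw":0},{"dx":0,"dy":20,"dz":-160,"ax":0,"ay":0,"az":0,"claw":0},{"dx":0,"dy":30,"dz":-170,"ax":0,"ay":0,"az":0,"claw":0}]'
python3 -m pendant '[{"dx":0,"dy":0,"dz":0,"ax":0,"ay":0,"az":0,"claw":0},{"dx":0,"dy":0,"dz":0,"ax":0,"ay":0,"az":0,"claw":0}]'
python3 -c "
from h import *
f=grab('wrist','w11.png');grab('top','t11.png');grab('scene','s11.png')
import pickle;pickle.dump(f,open('w11.pkl','wb'))"
```

```text
clock: 11.73
position: [0.464, 0.0148, 0.3199]
tool_rot: [-3.138, 0.0, -1.522]
force: [0.8, 0.6, 1.2]
grip_width: 0.0001
clock: 11.9
position: [0.4649, 0.0146, 0.3165]
tool_rot: [-3.141, -0.0, -1.522]
force: [-0.1, 0.8, -0.6]
grip_width: -0.0004
```

View pics/w11.png

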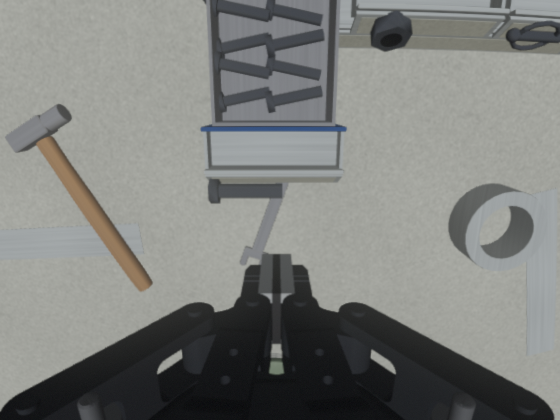

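View pics/t11.png

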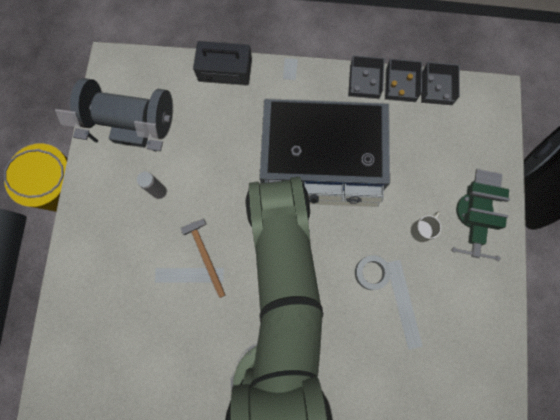

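View pics/s11.png

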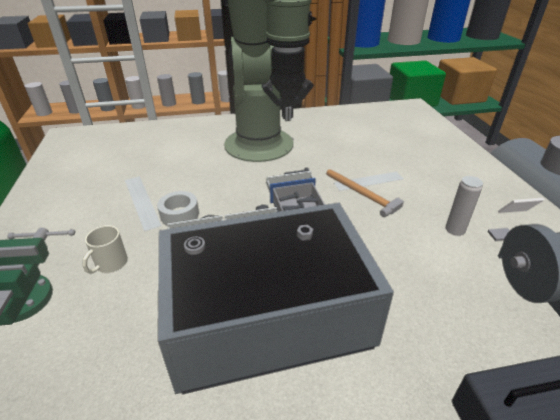

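The wrist view shows the bolt drawer open with its lip at row ~172, and the nut and pin drawers shut. In all views nothing loose has moved: nut (296,151), bearing (368,159), mug, tape, hammer and can are at the same pixels as before. One last check of the opening.

```bash
python3 - <<'E'
from h import *
import pickle
f=pickle.load(open('w11.pkl','rb'))
m=(atz(f,(206,172),.162)+atz(f,(343,173),.162))/2
x=np.array([np.cos(CY),np.sin(CY)]);print(m,'open',x@(np.array([.6182,.0244])-m[:2]))
b=f['image'][0:60,330:560];cv2.imwrite('pics/w11z.png',cv2.resize(b,None,fx=3.4,fy=3.4,interpolation=cv2.INTER_CUBIC))
E
```

```text
[0.48270039 0.0169225  0.162     ] open 0.1357030417743224
```

View pics/w11z.png

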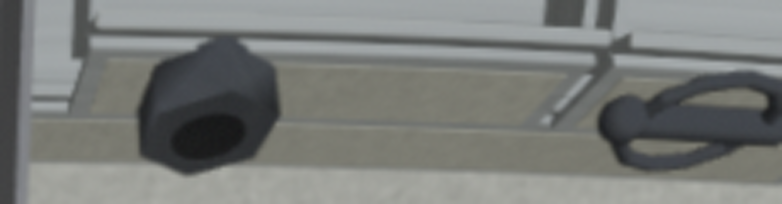

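The bolt drawer measures 135.7 mm open, which is its stop. The nut and pin lips form one continuous line and the low drawer is shut. Handing in.

```bash
python3 -c "
from workcell import job_done
print(job_done())"
```

```text
the job is handed in; nothing more can be done
None
```

The job is done and handed in at about 12 s on the robot's clock; the system gave no verdict.

- **Pin drawer:** I put the closed fingers in its trough and pushed the front panel until it hit the stop, where the force rose to about 13 N. Its lip then lined up with the nut drawer's.
- **Bolt drawer:** With the pin drawer shut, I hooked the closed fingers behind the bolt drawer's lip, so it was never pinched. I drew it out until it hit its stop, where the force rose to about 17 N, then eased off and lifted clear.

**Last checks:**
- The bolt drawer measured 135.7 mm open, against its 135 mm stop.
- The nut, pin and low drawers look shut.
- The loose items look where they were. The wrench, partly hidden by the arm in the last views, was judged only from the wrist picture.
- The robot is touching nothing.

**Disagreements:** The lip crest heights I measured from two wrist views came out at 161 mm, about 3 mm below the stated 164 mm. The first estimates of the lips from the top camera were up to about 6 mm too near the robot, and one height was 2 cm low, so I used the wrist views instead.

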